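Tip the ball tub and scoop the balls out of its corner

TASK

Tip the blue tub fully down by pushing on its yellow corner tab, so that both wooden balls roll together into that low corner. Then, with the orange-handled pointed scoop and without touching the balls with the gripper, scoop both balls out of the corner, and stand the scoop upright on the bench again with both balls lying in it; let go of it.

Things in the scene. Friction and masses are not known exactly. Their poses are not given: they have to be found in the camera images.
- tub_tab (a point): Middle of the top of the yellow tab, a 50 mm wide plate on the rim of the blue tub; axes as tub_corner. Pressing it down (about 5 N) turns the tub about a level axle along y, at x = 172, z = -67 mm from here, until a stop at 0.35 rad (20 degrees), the tab's end low. The tub starts level; its stiff hinge holds it where left. Level, the tab is 133 mm above the bench; fully tipped, 70 mm.
- tub_corner (a point): Inner bottom corner of the tub below the tab, on the floor where two walls meet. Axes turn with the tub: x along the floor to the opposite corner, 283 mm away; z out of the tub, square to the floor. The tub is a square box seen cornerwise: 200 mm inside, 55 mm deep, walls 6 mm. This point is 78 mm above the bench when level, about 29 mm when fully tipped.
- scoop: Metal scoop, orange handle, 180 g. Origin: underside, middle of the bowl; x from tip to handle, z up. Bowl: 95 mm square set cornerwise, tip at x = -67 mm, floor 2 mm; the sides at the tip are open lips with a 6 mm sill that balls pushed into the tub's corner ride over; back walls 36 mm high. Handle: upright post, 22 mm square, at x = 75 mm, top z = 165 mm. The black-handled tamper is not it.
- ball_a: A varnished pale wooden ball, 40 mm in diameter, 23 g, loose in the tub; origin at its centre. It rolls and slides easily.
- ball_b: The other such ball, the same in size and look; origin at its centre.

How it is judged:
By the outcome, as a careful person would: the job done as asked, in the order asked, and still so for the second after the job is handed in, with the robot touching nothing.
It also fails if it takes over 67 s, if anything falls off the work surface, if the arm or the gripper's body presses on something with over 40 N, if the wrist force passes 120 N, or if a joint passes its speed limit or range.

ROBOT

A 7-joint arm with a two-finger parallel gripper is mounted at the origin on the work surface. World frame = base frame: x ahead of the robot, y to its left, z up, the work surface at z = 0. Lengths are in m, angles in rad, forces in N, time in s.
With the tool pointing down it reaches from about 0.425 to 0.925 m from the base axis. Payload 6.8 kg.
Tool frame: the origin (TCP) lies on the centre line of the jaws, within the pads' length; the fingertips stand 14 mm ahead of it and the grasp point (between the pads) lies 5 mm behind it (r.tips_ahead is the distance from the TCP to the fingertips, in m); z points along the fingers, y is the line along which they close (so a half turn about z gives the same grasp; the last joint's range is limited). The gripper opens to 85 mm and grips with 20 to 120 N. Pads are 22 mm wide; open, the fingers measure 114 mm over their backs; the gripper's body (76 mm by 85 mm) begins 54 mm behind the grasp point. The pads swing forward as they close: fully open they stand 13 mm farther back than shut.
Start: joints at [1.168, 0.477, 0.022, 1.555, -0.011, 1.109, -0.083], TCP at [0.196, -0.646, 0.245] pointing down, gripper open.
Joint ranges: [-2.96, 2.96], [-0.34, 2.1], [-1.41, 1.46], [0.24, 2.44], [-1.37, 4.51], [0.17, 1.92], [-2.96, 2.96]. Speed limits (rad/s): [2.39, 2.39, 3.14, 3.14, 3.14, 3.14, 3.14].

INTERFACE

Orientations are given as a rotation vector (axis times angle).
In Python, from bench import r, eyes gives the robot as it stands.
- The arm moves only by the tool step_arm, never from a script. Its argument "rows" is a list of rows, each a list of 6 numbers: the shift along the world's x, y, z in units of 60 cm (1.0 is 60 cm), then the turn, a rotation vector about the world's x, y, z in units of pi rad (1.0 is pi rad). In form: [[x, y, z, rx, ry, rz], ...]. A call has 1 to 5 rows; each row is the pose to reach, as a shift and turn from the pose commanded when the call began, turning the shorter way round; what a row does not reach only later rows make up. A row lasts 1/12 s, in which the tool goes at most 41.7 mm and 7.16 degrees, less where a joint would pass 70% of its speed; a pose out of reach is approached as far as the arm can. A call with a number of a shift or a turn outside -1 to 1 is refused whole. A call with a gripper value outside its range is refused whole. "jaw" is the closure, from 0 (fully open) to 1 (shut), set as the call begins (left out, the last holds). The fingers move at their own pace and stop on an object; "squeeze" is the grip in N (left out, the last holds). Time passes only in rows, so rows that repeat a pose let the fingers close. It gives the time, the measured TCP pose, the force, the opening and the grip force at its end, in the units of the state.
- r.get_obs(): the state, without advancing time (a new reading comes with each control period).
- eyes.grab_frame(name): name is "scene" or "side" or "wrist"; returns the picture (384x512x3 uint8, red, green, blue); there is no depth.
- eyes.camera_info(name): a dict with "mtx" (3x3 intrinsics, pixels), "k1" (the pictures are not rectified: a ray, as slopes to the right and down, at radius r is drawn at 1 + k1 r^2 times it, then the intrinsics apply), "extrinsics" (4x4, takes a point from camera to world coordinates); the wrist camera has in their place "tool_from_camera" (4x4, takes a point from camera to tool coordinates, whose origin is the TCP and whose axes are the flange's). Camera axes: x right, y down, z forward; pixel columns grow to the right and rows downward; lengths in m; the calibration is good to about 2 mm. A picture is of the moment at which its call begins: read the wrist's pose just before it. camera_info takes no time and is no camera call.
- r.hand_in(): hands the job in; it is judged then, once.
The state is a dict: "clock": time; "joints": joint angles; "qvel": joint speeds; "tau": joint torques, N m; "tcp_pos": TCP position; "orientation": TCP orientation; "contact_force": force on the tool from outside, world axes, zero at the start; "moment": the same for the moment, N m; "grip_width": finger opening in m; "gripper_force": force on a finger pad.
Only numpy, scipy, OpenCV 4.12 (cv2) and the standard library are available. Lean on these libraries where they do the work, as an engineer would, in place of code of your own. Each camera call takes 0.05 s, during which the arm holds its last target. There are 200 camera calls.

## Working session

There is one attempt and no reset: what is moved stays moved. The work goes in short steps, Python scripts to look and compute and a tool call to move; the robot and the scene stay as the last step left them, time stands still between calls to the robot, and variables do not carry over. Pictures are saved under pics/ and viewed, at most 10 in all, crops included, and the job is handed in when it is done.

Besides the shell and the picture viewer there is one more tool, called after "Emit:" by a JSON object that holds its "fn" and its "kwargs". step_arm: Moves the arm, as the interface text tells. Shifts and turns lie within -1 to 1; 1 stands for 60 cm of shift or pi rad of turn. Its arguments: {"type":"object","properties":{"rows":{"type":"array"},"jaw":{"type":"number"},"squeeze":{"type":"number"}},"required":["rows"]}

```bash
mkdir -p pics; ls; python3 - <<'E'
from bench import r, eyes
import cv2,numpy as np
o=r.get_obs();print({k:np.round(v,3) for k,v in o.items()}, r.tips_ahead)
for n in("scene","side","wrist"):
    f=eyes.grab_frame(n);cv2.imwrite(f"pics/{n}0.png",f[:,:,::-1])
    print(n,eyes.camera_info(n))
a=cv2.imread("pics/scene0.png");b=cv2.imread("pics/side0.png")
cv2.imwrite("pics/s0.png",cv2.resize(a,(800,600),interpolation=cv2.INTER_CUBIC))
cv2.imwrite("pics/d0.png",cv2.resize(b,(800,600),interpolation=cv2.INTER_CUBIC))
E
```

```text
pics
{'clock': np.float64(0.0), 'joints': array([ 1.168,  0.478,  0.022,  1.556, -0.011,  1.109, -0.083]), 'qvel': array([ 0.001,  0.001,  0.   , -0.   , -0.   ,  0.001,  0.001]), 'tau': array([-0.0000e+00, -5.9646e+01,  1.6080e+00, -2.8120e+01,  1.3000e-02,
        9.0000e-03,  0.0000e+00]), 'tcp_pos': array([ 0.196, -0.645,  0.244]), 'orientation': array([-3.106e+00, -4.610e-01,  1.000e-03]), 'contact_force': array([-1.236, -0.255, -0.123]), 'moment': array([ 0.013, -0.023, -0.029]), 'gripper_force': np.float64(0.0), 'grip_width': np.float64(0.085)} 0.014
scene {'mtx': array([[452.6994081 ,   0.        , 260.42050261],
       [  0.        , 452.6994081 , 186.55863481],
       [  0.        ,   0.        ,   1.        ]]), 'k1': -0.025461271263935593, 'extrinsics': array([[ 0.6106084 ,  0.6318321 , -0.47743646,  0.96271701],
       [ 0.79191341, -0.49136007,  0.36254439, -0.40713081],
       [-0.00552603, -0.59946099, -0.8003849 ,  0.82436625],
       [ 0.        ,  0.        ,  0.        ,  1.        ]])}
side {'mtx': array([[354.50643132,   0.        , 256.709871  ],
       [  0.  
[... 236 characters left out ...]
734,  0.42833239],
       [-0.00794574, -0.74007539, -0.67247698,  0.64005214],
       [ 0.        ,  0.        ,  0.        ,  1.        ]])}
wrist {'mtx': array([[304.23014946,   0.        , 258.69483894],
       [  0.        , 304.23014946, 189.59797924],
       [  0.        ,   0.        ,   1.        ]]), 'k1': -0.0346879764502803, 'tool_from_camera': array([[ 8.34818278e-04, -9.45437281e-01, -3.25803085e-01,
         8.29588118e-02],
       [ 9.99999463e-01,  9.89088376e-04, -3.07864472e-04,
        -2.76399179e-04],
       [ 6.13314594e-04, -3.25802653e-01,  9.45437600e-01,
        -1.28146533e-01],
       [ 0.00000000e+00,  0.00000000e+00,  0.00000000e+00,
         1.00000000e+00]])}
```

View pics/s0.png

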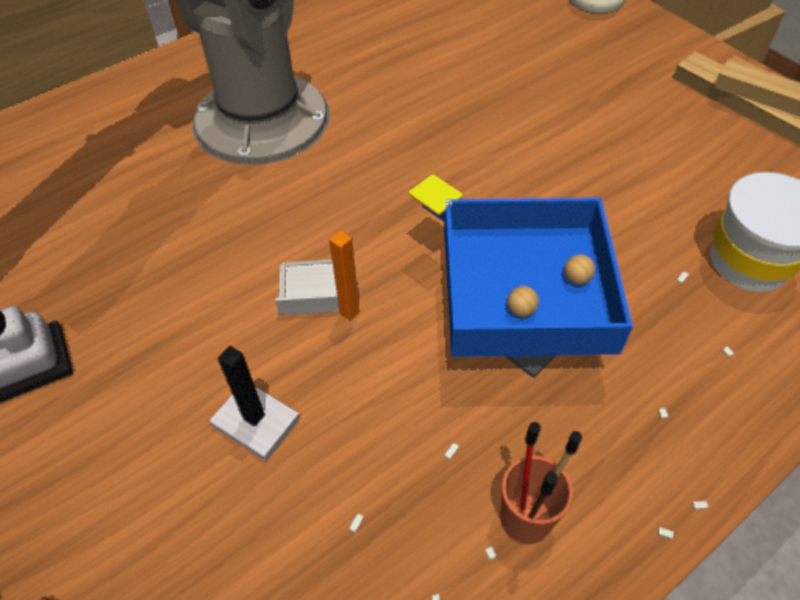

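View pics/d0.png

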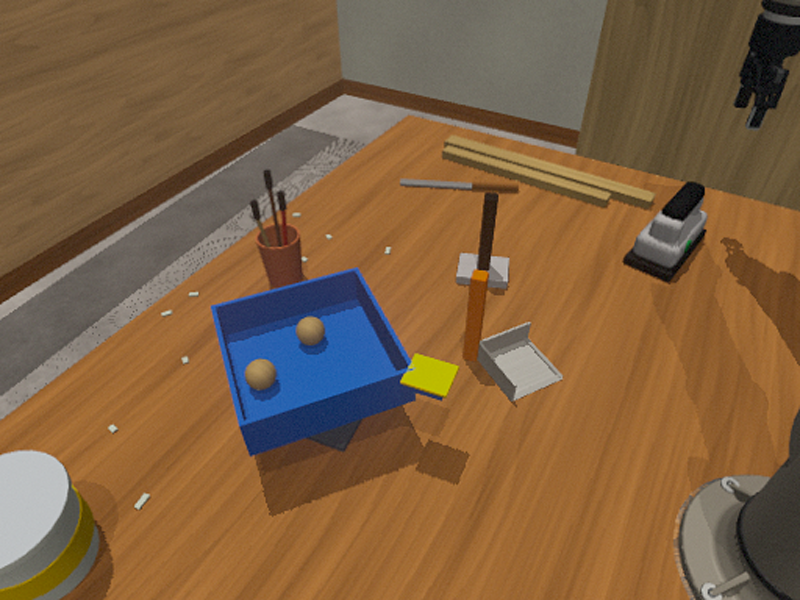

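Scene shows the tab at about (435,195), the tub rim corners at (447,200), (603,199), (631,325) and (452,355), and the scoop post top at (342,239) with its tip at about (285,262). In the side view the tab is at (430,375), the post top at (481,272) and the tip at (561,378). Both views are 800-wide.

```bash
cat > h.py <<'E'
import numpy as np,cv2
from scipy.spatial.transform import Rotation as R
from bench import r,eyes
def ray(n,uv,s=1.5625,pose=None):
    c=eyes.camera_info(n);K=c["mtx"];k=c["k1"]
    uv=np.array(uv,float)/s
    d=cv2.undistortPoints(uv.reshape(1,1,2),K,np.array([k,0,0,0.]))[0,0]
    if n=="wrist":
        o=pose;T=np.eye(4);T[:3,:3]=R.from_rotvec(o["orientation"]).as_matrix();T[:3,3]=o["tcp_pos"];T=T@c["tool_from_camera"]
    else: T=c["extrinsics"]
    return T[:3,3],T[:3,:3]@np.array([d[0],d[1],1])
def at(n,uv,z,**k):
    o,d=ray(n,uv,**k);return np.round(o+d*(z-o[2])/d[2],4)
def tri(*rs):
    A=0;b=0
    for o,d in rs:
        d=d/np.linalg.norm(d);P=np.eye(3)-np.outer(d,d);A=A+P;b=b+P@o
    return np.round(np.linalg.solve(A,b),4)
E
python3 - <<'E'
from h import *
for name,z,s,d in [("tab",.133,(435,195),(430,375)),("c0",.133,(447,200),(408,365)),("cR",.133,(603,199),(250,450)),("cF",.133,(631,325),(213,307)),("cL",.133,(452,355),(360,270)),
 ("post",.165,(342,239),(481,272)),("tip",.006,(285,262),(561,378)),("balla",.098,(579,269),(261,375)),("ballb",.098,(522,301),(311,331)),("tamp",.165,(233,354),(490,197))]:
    print(name,at("scene",s,z),at("side",d,z),tri(ray("scene",s),ray("side",d)))
E
```

```text
tab [0.4439 0.0364 0.133 ] [0.437  0.0446 0.133 ] [0.4393 0.0402 0.127 ]
c0 [0.4612 0.0432 0.133 ] [0.4675 0.0441 0.133 ] [0.4648 0.0435 0.1348]
cR [0.5894 0.2113 0.133 ] [0.5529 0.231  0.133 ] [0.5726 0.2261 0.1101]
cF [0.7517 0.0846 0.133 ] [0.7481 0.0867 0.133 ] [0.7507 0.0856 0.1309]
cL [ 0.6539 -0.1087  0.133 ] [ 0.6185 -0.0789  0.133 ] [ 0.6395 -0.1006  0.1084]
post [ 0.4561 -0.1223  0.165 ] [ 0.4506 -0.1248  0.165 ] [ 0.4527 -0.1231  0.1642]
tip [ 0.319  -0.1467  0.006 ] [ 0.314  -0.1428  0.006 ] [ 0.315  -0.1457  0.0019]
balla [0.639 0.123 0.098] [0.6366 0.1262 0.098 ] [0.6381 0.1248 0.0957]
ballb [0.6311 0.028  0.098 ] [0.6291 0.0308 0.098 ] [0.6303 0.0293 0.0961]
tamp [ 0.5202 -0.3112  0.165 ] [ 0.5167 -0.3066  0.165 ] [ 0.5183 -0.3108  0.1622]
```

Emit:
{"fn": "step_arm", "kwargs": {"rows": [[0.037,0.047,0,0,0,0.018],[0.074,0.094,0,0,0,0.036],[0.11,0.14,0,0,0,0.055],[0.147,0.187,0,0,0,0.073],[0.183,0.233,0,0,0,0.091]], "jaw": 1}}

```text
clock: 0.57
tcp_pos: [0.3067, -0.5044, 0.2451]
orientation: [-3.008, -0.903, 0.0]
contact_force: [0.4, -0.0, 0.3]
grip_width: 0.0258
gripper_force: 0.0
```

Emit:
{"fn": "step_arm", "kwargs": {"rows": [[0.027,0.052,0,0,0,0.018],[0.053,0.104,0,0,0,0.036],[0.08,0.156,0,0,0,0.055],[0.107,0.208,0,0,0,0.073],[0.133,0.26,0,0,0,0.091]]}}

```text
clock: 0.98
tcp_pos: [0.3861, -0.3484, 0.2452]
orientation: [-2.849, -1.323, 0.0]
contact_force: [-0.3, 0.1, -0.6]
grip_width: 0.0002
gripper_force: 0.0
```

Emit:
{"fn": "step_arm", "kwargs": {"rows": [[0.01,0.055,0,0,0,0.018],[0.02,0.11,0,0,0,0.036],[0.03,0.165,0,0,0,0.055],[0.04,0.22,0,0,0,0.073],[0.05,0.275,0,0,0,0.091]]}}

```text
clock: 1.4
tcp_pos: [0.4155, -0.1835, 0.2452]
orientation: [2.632, 1.715, -0.0]
contact_force: [0.8, 0.2, -0.2]
grip_width: 0.0003
gripper_force: 0.0
```

Emit:
{"fn": "step_arm", "kwargs": {"rows": [[0.007,0.055,0,0,0,0.018],[0.014,0.11,0,0,0,0.036],[0.021,0.165,0,0,0,0.055],[0.028,0.22,0,0,0,0.073],[0.035,0.275,0,0,0,0.091]]}}

```text
clock: 1.82
tcp_pos: [0.4364, -0.0186, 0.2453]
orientation: [2.361, 2.072, -0.0]
contact_force: [0.5, -0.8, 0.4]
grip_width: -0.0
gripper_force: 0.0
```

Emit:
{"fn": "step_arm", "kwargs": {"rows": [[0,0.033,-0.02,0,0,0.03],[0,0.066,-0.05,0,0,0.06],[0,0.098,-0.09,0,0,0.091],[0,0.098,-0.14,0,0,0.091],[0,0.098,-0.15,0,0,0.091]]}}

```text
clock: 2.23
tcp_pos: [0.4341, 0.0393, 0.152]
orientation: [-2.039, -2.384, 0.006]
contact_force: [0.2, -0.5, -1.8]
grip_width: 0.0001
gripper_force: 0.0
```

Emit:
{"fn": "step_arm", "kwargs": {"rows": [[-0.001,0,-0.012,0,0,0],[-0.003,0,-0.024,0,0,0],[-0.006,-0.001,-0.036,0,0,0],[-0.009,-0.001,-0.048,0,0,0],[-0.012,-0.002,-0.06,0,0,0]]}}

```text
clock: 2.65
tcp_pos: [0.429, 0.037, 0.1198]
orientation: [2.047, 2.383, -0.002]
contact_force: [-5.4, 2.6, 5.4]
grip_width: -0.0001
gripper_force: 2.8
```

Emit:
{"fn": "step_arm", "kwargs": {"rows": [[-0.001,0,-0.012,0,0,0],[-0.003,0,-0.024,0,0,0],[-0.005,-0.001,-0.036,0,0,0],[-0.007,-0.001,-0.044,0,0,0],[-0.008,-0.001,-0.052,0,0,0]]}}

```text
clock: 3.07
tcp_pos: [0.425, 0.0363, 0.0886]
orientation: [2.046, 2.383, 0.0]
contact_force: [-1.6, -0.4, 2.8]
grip_width: -0.0003
gripper_force: 1.8
```

Emit:
{"fn": "step_arm", "kwargs": {"rows": [[0,0,-0.005,0,0,0],[-0.001,0,-0.009,0,0,0],[-0.001,0,-0.013,0,0,0],[-0.001,0,-0.015,0,0,0],[-0.001,0,-0.016,0,0,0]]}}

```text
clock: 3.48
tcp_pos: [0.4261, 0.0366, 0.0845]
orientation: [2.042, 2.379, -0.003]
contact_force: [-30.8, -5.4, 106.3]
grip_width: 0.0001
gripper_force: 55.4
```

Emit:
{"fn": "step_arm", "kwargs": {"rows": [[0,0,0.01,0,0,0],[0,0,0.03,0,0,0],[0,0,0.08,0,0,0],[0,0,0.14,0,0,0],[0,0,0.2,0,0,0]]}}

```text
clock: 3.9
tcp_pos: [0.4243, 0.0367, 0.2001]
orientation: [-2.045, -2.385, -0.001]
contact_force: [1.0, -0.7, 0.5]
grip_width: -0.0001
gripper_force: 0.0
```

Emit:
{"fn": "step_arm", "kwargs": {"rows": [[0.01,-0.03,0.05,0,0,0],[0.02,-0.08,0.08,0,0,0],[0.03,-0.14,0.08,0,0,0],[0.04,-0.2,0.08,0,0,0],[0.042,-0.265,0.08,0,0,0]], "jaw": 0}}

```text
clock: 4.32
tcp_pos: [0.451, -0.1241, 0.248]
orientation: [2.042, 2.382, 0.003]
contact_force: [1.6, -0.2, 0.1]
grip_width: 0.0605
gripper_force: 0.0
```

```bash
python3 - <<'E'
from h import *
o=r.get_obs();f=eyes.grab_frame("wrist");cv2.imwrite("pics/w1.png",cv2.resize(f[:,:,::-1],(800,600)))
print(o["tcp_pos"],o["orientation"],R.from_rotvec(o["orientation"]).as_matrix().round(3),o["joints"].round(2),o["grip_width"])
f=eyes.grab_frame("side");cv2.imwrite("pics/d1.png",cv2.resize(f[100:300,60:420,::-1],(800,444),interpolation=cv2.INTER_CUBIC))
E
```

```text
[ 0.45096549 -0.12406076  0.24804282] [2.04150175 2.38226151 0.00277734] [[-0.153  0.988  0.004]
 [ 0.988  0.153 -0.001]
 [-0.002  0.004 -1.   ]] [ 0.61  0.17 -0.53  2.    0.1   0.99  0.19] 0.060529701905212015
```

View pics/w1.png

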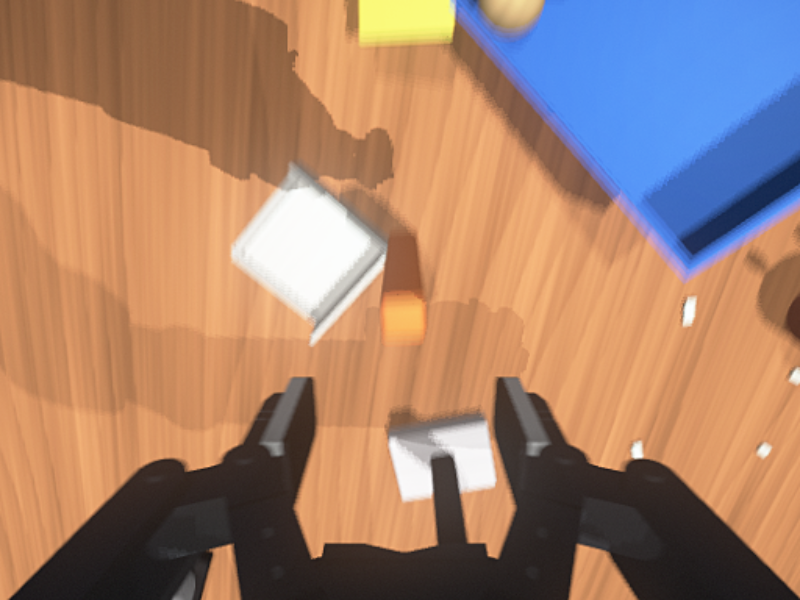

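View pics/d1.png

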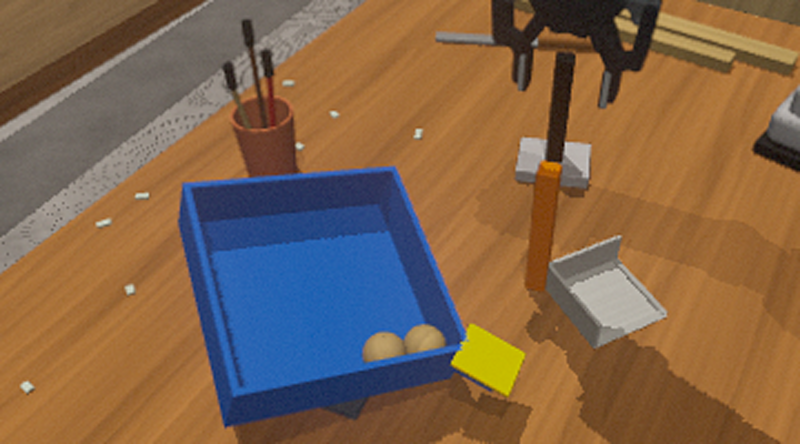

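Side: the tub is fully tipped. One ball is in the corner and the other next to it along the left wall. Wrist: post top centre at (404,320), scoop tip at about (234,253).

```bash
python3 - <<'E'
from h import *
o=r.get_obs()
p=at("wrist",(404,320),.165,pose=o);print(p,at("wrist",(234,253),.006,pose=o),at("wrist",(402,238),.0,pose=o))
# post top edges
for q in [(383,296),(422,293),(385,343),(426,340)]: print(at("wrist",q,.165,pose=o))
# tipped ball positions from side picture crop
s=800/360
for q,z in(((385,352),.058),((425,342),.055)): print(at("side",(q[0]/s+60,q[1]/s+100),z,s=1))
E
```

```text
[ 0.4484 -0.1298  0.165 ] [ 0.3151 -0.1558  0.006 ] [ 0.4465 -0.1261  0.    ]
[ 0.437  -0.1193  0.165 ]
[ 0.4548 -0.1152  0.165 ]
[ 0.4411 -0.143   0.165 ]
[ 0.4604 -0.1386  0.165 ]
[0.5159 0.0733 0.058 ]
[0.4914 0.0432 0.055 ]
```

Emit:
{"fn": "step_arm", "kwargs": {"rows": [[0,-0.003,-0.04,0,0,0],[0,-0.005,-0.08,0,0,0],[0,-0.005,-0.13,0,0,0],[0,-0.005,-0.18,0,0,0],[0,-0.005,-0.203,0,0,0]], "jaw": 0}}

```text
clock: 4.83
tcp_pos: [0.4481, -0.1251, 0.1221]
orientation: [-2.044, -2.383, 0.001]
contact_force: [0.1, -0.2, -0.7]
grip_width: 0.0857
gripper_force: 0.0
```

Emit:
{"fn": "step_arm", "kwargs": {"rows": [[0,0,0,0,0,0],[0,0,0,0,0,0],[0,0,0,0,0,0],[0,0,0,0,0,0],[0,0,0,0,0,0]], "jaw": 1, "squeeze": 100}}

```text
clock: 5.25
tcp_pos: [0.4503, -0.1253, 0.126]
orientation: [2.043, 2.383, 0.002]
contact_force: [-0.0, -0.4, 0.7]
grip_width: 0.0257
gripper_force: 0.6
```

Emit:
{"fn": "step_arm", "kwargs": {"rows": [[0,0,0,0,0,0],[0,0,0,0,0,0],[0,0,0,0,0,0],[0,0,0,0,0,0],[0,0,0,0,0,0]]}}

```text
clock: 5.67
tcp_pos: [0.4503, -0.1258, 0.1262]
orientation: [2.043, 2.383, 0.0]
contact_force: [-0.6, -1.2, 6.8]
grip_width: 0.0213
gripper_force: 96.8
```

Emit:
{"fn": "step_arm", "kwargs": {"rows": [[0,0,0.02,0,0,0],[0,0,0.07,0,0,0],[0,0,0.13,0,0,0],[0,0,0.2,0,0,0],[0,0,0.267,0,0,0]]}}

```text
clock: 6.08
tcp_pos: [0.4486, -0.1248, 0.2869]
orientation: [-2.044, -2.385, -0.0]
contact_force: [1.4, -0.9, -2.0]
grip_width: 0.021
gripper_force: 97.5
```

Emit:
{"fn": "step_arm", "kwargs": {"rows": [[0.025,0.03,0.006,0.0015,-0.01,0],[0.053,0.06,0.012,0.0032,-0.021,0],[0.081,0.095,0.018,0.005,-0.033,0],[0.11,0.128,0.024,0.0065,-0.044,0],[0.138,0.16,0.03,0.0082,-0.055,0]]}}

```text
clock: 6.5
tcp_pos: [0.5325, -0.028, 0.3037]
orientation: [1.965, 2.292, 0.202]
contact_force: [0.6, 0.0, -0.9]
grip_width: 0.0211
gripper_force: 97.9
```

Emit:
{"fn": "step_arm", "kwargs": {"rows": [[0.028,0.032,0.006,0.0015,-0.01,0],[0.056,0.064,0.012,0.0032,-0.021,0],[0.084,0.097,0.018,0.005,-0.033,0],[0.112,0.129,0.024,0.0065,-0.044,0],[0.139,0.16,0.03,0.0082,-0.055,0]]}}

```text
clock: 6.92
tcp_pos: [0.6158, 0.0679, 0.3214]
orientation: [1.879, 2.192, 0.387]
contact_force: [0.7, 0.2, -2.2]
grip_width: 0.0208
gripper_force: 97.7
```

```bash
python3 - <<'E'
from h import *
o=r.get_obs();print(o["tcp_pos"].round(4),R.from_rotvec(o["orientation"]).as_matrix().round(3),o["joints"].round(2),o["contact_force"].round(1))
f=eyes.grab_frame("side");a=cv2.resize(f[90:300,60:420,::-1],(800,467),interpolation=cv2.INTER_CUBIC);cv2.imwrite("pics/d2.png",a)
E
```

```text
[0.6158 0.0679 0.3214] [[-0.153  0.928  0.34 ]
 [ 0.988  0.144  0.051]
 [-0.002  0.344 -0.939]] [ 0.33  0.21 -0.64  1.84  0.24  0.8  -0.26] [ 0.7  0.2 -2.2]
```

View pics/d2.png

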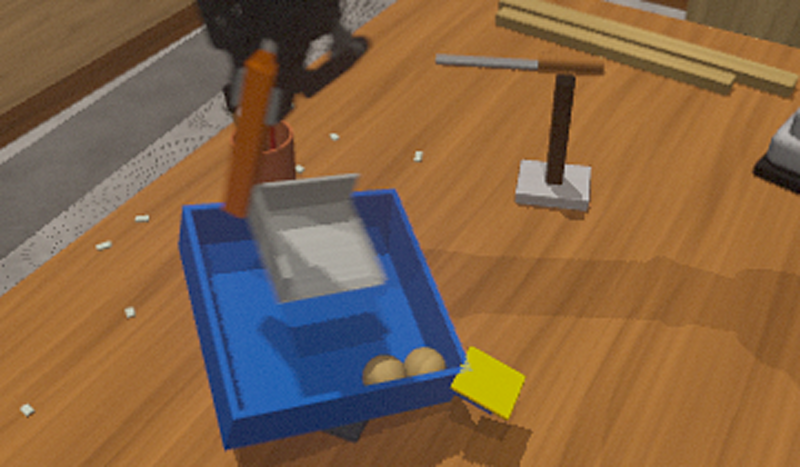

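Emit:
{"fn": "step_arm", "kwargs": {"rows": [[0.01,0,-0.025,0,0,0],[0.021,0.001,-0.055,0,0,0],[0.032,0.002,-0.087,0,0,0],[0.043,0.003,-0.117,0,0,0],[0.051,0.004,-0.138,0,0,0]]}}

```text
clock: 7.38
tcp_pos: [0.6455, 0.0687, 0.2363]
orientation: [1.881, 2.193, 0.382]
contact_force: [0.1, -0.1, -2.7]
grip_width: 0.021
gripper_force: 97.7
```

Emit:
{"fn": "step_arm", "kwargs": {"rows": [[0.001,0,-0.003,0,0,0],[0.002,0,-0.006,0,0,0],[0.003,0,-0.009,0,0,0],[0.0037,0,-0.011,0,0,0],[0.0037,0,-0.011,0,0,0]]}}

```text
clock: 7.8
tcp_pos: [0.6486, 0.0693, 0.2324]
orientation: [1.879, 2.192, 0.386]
contact_force: [-0.2, 0.4, -2.3]
grip_width: 0.0208
gripper_force: 97.8
```

Emit:
{"fn": "step_arm", "kwargs": {"rows": [[0.0006,0,-0.0016,0,0,0],[0.0012,0,-0.0032,0,0,0],[0.0017,0,-0.0047,0,0,0],[0.0017,0,-0.0047,0,0,0],[0.0017,0,-0.0047,0,0,0]]}}

```text
clock: 8.22
tcp_pos: [0.6496, 0.0695, 0.2292]
orientation: [1.879, 2.192, 0.386]
contact_force: [-1.1, -0.2, 2.2]
grip_width: 0.0209
gripper_force: 98.2
```

Emit:
{"fn": "step_arm", "kwargs": {"rows": [[-0.009,-0.001,-0.0033,0,0,0],[-0.022,-0.003,-0.008,0,0,0],[-0.035,-0.005,-0.0128,0,0,0],[-0.049,-0.007,-0.018,0,0,0],[-0.062,-0.0085,-0.0228,0,0,0]]}}

```text
clock: 8.63
tcp_pos: [0.6116, 0.064, 0.2152]
orientation: [1.879, 2.192, 0.386]
contact_force: [1.2, -0.2, 5.5]
grip_width: 0.0211
gripper_force: 98.8
```

```bash
python3 - <<'E'
from h import *
o=r.get_obs();print(o["tcp_pos"].round(4),R.from_rotvec(o["orientation"]).as_matrix().round(3),o["contact_force"].round(1),o["moment"].round(2))
f=eyes.grab_frame("side");a=cv2.resize(f[190:300,150:300,::-1],(750,550),interpolation=cv2.INTER_CUBIC);cv2.imwrite("pics/d3.png",a)
E
```

```text
[0.6116 0.064  0.2152] [[-0.153  0.928  0.34 ]
 [ 0.988  0.144  0.05 ]
 [-0.002  0.344 -0.939]] [ 1.2 -0.2  5.5] [-0.21 -0.24 -0.03]
```

View pics/d3.png

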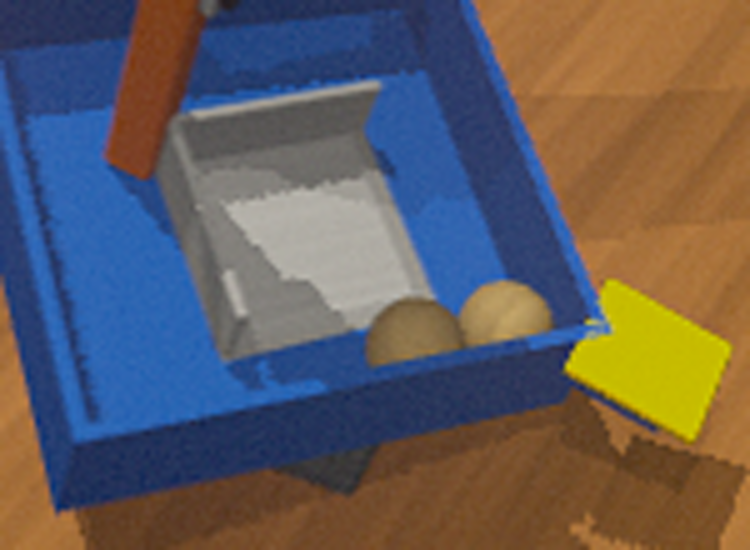

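Emit:
{"fn": "step_arm", "kwargs": {"rows": [[-0.0077,-0.0012,-0.0029,0,0,0],[-0.0155,-0.0024,-0.0057,0,0,0],[-0.0232,-0.0035,-0.0086,0,0,0],[-0.031,-0.0047,-0.0114,0,0,0],[-0.0387,-0.0058,-0.0143,0,0,0]]}}

```text
clock: 9.1
tcp_pos: [0.5905, 0.0612, 0.208]
orientation: [1.876, 2.19, 0.391]
contact_force: [7.7, 0.4, 11.1]
grip_width: 0.021
gripper_force: 99.6
```

Emit:
{"fn": "step_arm", "kwargs": {"rows": [[-0.0055,-0.0008,-0.002,0,0,0],[-0.011,-0.0016,-0.004,0,0,0],[-0.0165,-0.0025,-0.006,0,0,0],[-0.022,-0.0033,-0.008,0,0,0],[-0.022,-0.0033,-0.008,0,0,0]]}}

```text
clock: 9.52
tcp_pos: [0.5752, 0.0585, 0.2018]
orientation: [1.879, 2.192, 0.385]
contact_force: [-1.3, 0.4, 7.6]
grip_width: 0.0212
gripper_force: 99.0
```

Emit:
{"fn": "step_arm", "kwargs": {"rows": [[-0.004,-0.0005,-0.0015,0,0,0],[-0.008,-0.001,-0.003,0,0,0],[-0.012,-0.0015,-0.0045,0,0,0],[-0.014,-0.002,-0.005,0,0,0],[-0.014,-0.002,-0.005,0,0,0]]}}

```text
clock: 9.93
tcp_pos: [0.567, 0.0578, 0.1988]
orientation: [1.879, 2.193, 0.386]
contact_force: [1.1, 0.9, 7.0]
grip_width: 0.0207
gripper_force: 99.2
```

```bash
python3 - <<'E'
from h import *
f=eyes.grab_frame("side");a=cv2.resize(f[190:290,150:300,::-1],(600,400),interpolation=cv2.INTER_CUBIC)
g=eyes.grab_frame("scene");print(g.shape);cv2.imwrite("pics/d4.png",a);cv2.imwrite("pics/s4.png",g[:,:,::-1])
E
```

```text
(384, 512, 3)
```

View pics/d4.png

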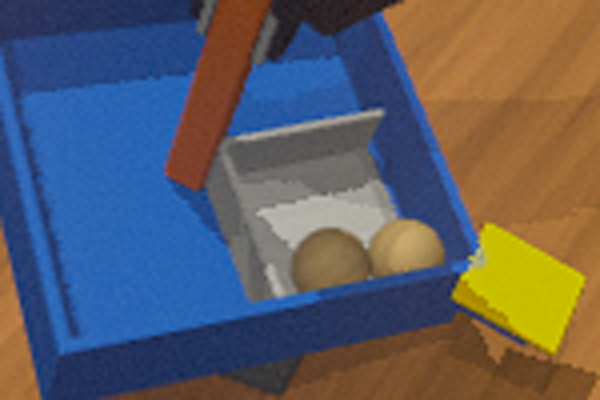

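Both balls sit at the tip of the bowl, and the scoop has not met the walls yet. Push on until it does.

Emit:
{"fn": "step_arm", "kwargs": {"rows": [[-0.003,-0.0004,-0.0011,0,0,0],[-0.006,-0.0009,-0.0022,0,0,0],[-0.009,-0.0013,-0.0033,0,0,0],[-0.009,-0.0013,-0.0033,0,0,0],[-0.009,-0.0013,-0.0033,0,0,0]]}}

```text
clock: 10.45
tcp_pos: [0.5634, 0.0572, 0.1979]
orientation: [1.877, 2.191, 0.39]
contact_force: [4.5, 1.5, 6.7]
grip_width: 0.0207
gripper_force: 99.0
```

Emit:
{"fn": "step_arm", "kwargs": {"rows": [[-0.003,-0.0004,-0.0011,0,0,0],[-0.006,-0.0009,-0.0022,0,0,0],[-0.009,-0.0013,-0.0033,0,0,0],[-0.009,-0.0013,-0.0033,0,0,0],[-0.009,-0.0013,-0.0033,0,0,0]]}}

```text
clock: 10.87
tcp_pos: [0.561, 0.0572, 0.1983]
orientation: [1.874, 2.187, 0.398]
contact_force: [8.4, 2.3, 10.2]
grip_width: 0.0212
gripper_force: 99.5
```

Emit:
{"fn": "step_arm", "kwargs": {"rows": [[-0.003,-0.0004,-0.0011,0,0,0],[-0.006,-0.0009,-0.0022,0,0,0],[-0.009,-0.0013,-0.0033,0,0,0],[-0.009,-0.0013,-0.0033,0,0,0],[-0.009,-0.0013,-0.0033,0,0,0]]}}

```text
clock: 11.28
tcp_pos: [0.559, 0.0571, 0.1989]
orientation: [1.87, 2.183, 0.407]
contact_force: [12.7, 0.4, 13.4]
grip_width: 0.0212
gripper_force: 100.0
```

```bash
python3 - <<'E'
from h import *
f=eyes.grab_frame("side");a=cv2.resize(f[215:275,200:290,::-1],(600,400),interpolation=cv2.INTER_CUBIC)
g=eyes.grab_frame("scene");b=cv2.resize(g[110:200,260:350,::-1],(400,400),interpolation=cv2.INTER_CUBIC)
cv2.imwrite("pics/d5.png",cv2.resize(np.hstack([a,b]),(800,320)))
E
```

```text
(no output)
```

View pics/d5.png

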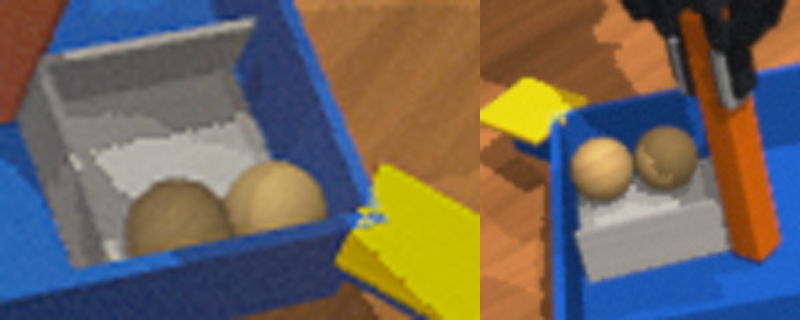

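Emit:
{"fn": "step_arm", "kwargs": {"rows": [[0.005,0.0008,0.007,-0.0012,0.008,0],[0.012,0.0018,0.012,-0.0028,0.019,0],[0.019,0.0028,0.0155,-0.0046,0.031,0],[0.0265,0.004,0.019,-0.0064,0.043,0],[0.034,0.005,0.022,-0.0082,0.055,0]]}}

```text
clock: 11.8
tcp_pos: [0.577, 0.0578, 0.2077]
orientation: [1.964, 2.286, 0.213]
contact_force: [18.0, 0.5, -11.5]
grip_width: 0.021
gripper_force: 102.8
```

Emit:
{"fn": "step_arm", "kwargs": {"rows": [[0.007,0.001,0.0035,-0.0016,0.011,0],[0.014,0.002,0.007,-0.0033,0.022,0],[0.022,0.003,0.01,-0.005,0.033,0],[0.029,0.004,0.0135,-0.0066,0.044,0],[0.036,0.0055,0.0165,-0.0082,0.055,0]]}}

```text
clock: 12.22
tcp_pos: [0.6001, 0.0602, 0.2159]
orientation: [2.043, 2.375, 0.017]
contact_force: [21.4, 0.5, -18.5]
grip_width: 0.0209
gripper_force: 109.1
```

```bash
python3 - <<'E'
from h import *
o=r.get_obs();print(o["tcp_pos"].round(4),R.from_rotvec(o["orientation"]).as_matrix().round(3),o["contact_force"].round(1))
f=eyes.grab_frame("side");a=cv2.resize(f[190:290,150:300,::-1],(600,400),interpolation=cv2.INTER_CUBIC)
g=eyes.grab_frame("scene");b=cv2.resize(g[100:200,260:360,::-1],(400,400),interpolation=cv2.INTER_CUBIC)
cv2.imwrite("pics/d6.png",cv2.resize(np.hstack([a,b]),(800,320)))
E
```

```text
[0.6001 0.0602 0.2159] [[-0.149  0.989  0.014]
 [ 0.989  0.149  0.002]
 [ 0.     0.014 -1.   ]] [ 21.4   0.5 -18.5]
```

View pics/d6.png

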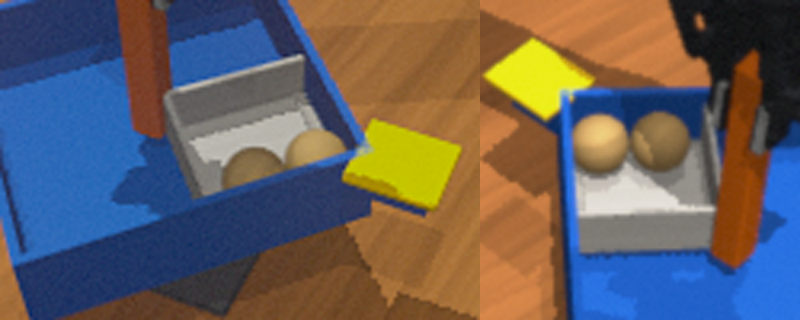

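Emit:
{"fn": "step_arm", "kwargs": {"rows": [[0.012,0.0018,0.001,-0.0012,0.008,0],[0.021,0.003,0.003,-0.0026,0.017,0],[0.03,0.0045,0.006,-0.004,0.027,0],[0.038,0.0057,0.01,-0.0053,0.036,0],[0.046,0.007,0.014,-0.0066,0.044,0]]}}

```text
clock: 12.73
tcp_pos: [0.6223, 0.0645, 0.2223]
orientation: [-1.985, -2.312, 0.161]
contact_force: [5.2, 0.1, -6.5]
grip_width: 0.0208
gripper_force: 99.6
```

Emit:
{"fn": "step_arm", "kwargs": {"rows": [[0,0,0,0,0,0],[0,0,0,0,0,0],[0,0,0,0,0,0]]}}

```text
clock: 12.98
tcp_pos: [0.6224, 0.0647, 0.2233]
orientation: [-1.986, -2.313, 0.158]
contact_force: [8.5, -0.2, -1.0]
grip_width: 0.021
gripper_force: 99.7
```

```bash
python3 - <<'E'
from h import *
o=r.get_obs();print(o["tcp_pos"].round(4),R.from_rotvec(o["orientation"]).as_matrix().round(3),o["contact_force"].round(1))
f=eyes.grab_frame("side");a=cv2.resize(f[190:290,150:300,::-1],(600,400),interpolation=cv2.INTER_CUBIC)
g=eyes.grab_frame("scene");b=cv2.resize(g[100:200,260:360,::-1],(400,400),interpolation=cv2.INTER_CUBIC)
cv2.imwrite("pics/d7.png",cv2.resize(np.hstack([a,b]),(800,320)))
E
```

```text
[0.6224 0.0647 0.2233] [[-0.151  0.979 -0.134]
 [ 0.988  0.15  -0.021]
 [-0.    -0.136 -0.991]] [ 8.5 -0.2 -1. ]
```

View pics/d7.png

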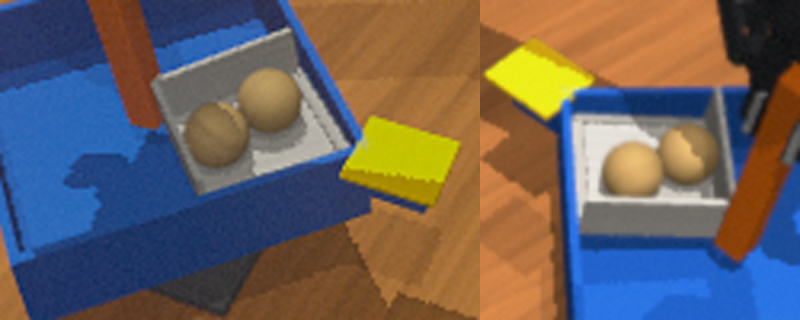

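Emit:
{"fn": "step_arm", "kwargs": {"rows": [[0.008,0.001,0.002,0,0,0],[0.016,0.002,0.007,0,0,0],[0.018,0.0025,0.017,0,0,0],[0.018,0.0025,0.032,0,0,0],[0.018,0.0025,0.05,0,0,0]]}}

```text
clock: 13.5
tcp_pos: [0.6307, 0.0673, 0.2542]
orientation: [-1.981, -2.312, 0.164]
contact_force: [0.5, 0.4, -2.3]
grip_width: 0.0211
gripper_force: 99.4
```

Emit:
{"fn": "step_arm", "kwargs": {"rows": [[0,0,0.02,0,0,0],[0,0,0.042,0,0,0],[0,0,0.066,0,0,0],[0,0,0.09,0,0,0],[0,0,0.114,0,0,0]]}}

```text
clock: 13.92
tcp_pos: [0.6315, 0.0673, 0.3248]
orientation: [-1.983, -2.313, 0.16]
contact_force: [0.8, -0.0, -1.8]
grip_width: 0.0211
gripper_force: 99.4
```

Emit:
{"fn": "step_arm", "kwargs": {"rows": [[0,0,0.023,0,0,0],[0,0,0.043,0,0,0],[0,0,0.06,0,0,0],[0,0,0.07,0,0,0],[0,0,0.075,0,0,0]]}}

```text
clock: 14.33
tcp_pos: [0.6317, 0.0674, 0.3689]
orientation: [-1.983, -2.313, 0.16]
contact_force: [0.7, -0.0, -2.8]
grip_width: 0.0209
gripper_force: 99.4
```

```bash
python3 - <<'E'
from h import *
o=r.get_obs();print(o["tcp_pos"].round(4),R.from_rotvec(o["orientation"]).as_matrix().round(3),o["contact_force"].round(1))
def blobs(n):
    f=eyes.grab_frame(n);h=cv2.cvtColor(f,cv2.COLOR_RGB2HSV)
    g=cv2.GaussianBlur(cv2.cvtColor(f,cv2.COLOR_RGB2GRAY),(3,3),0)
    c=cv2.HoughCircles(g,cv2.HOUGH_GRADIENT,1,12,param1=80,param2=16,minRadius=6,maxRadius=22)
    for x,y,rr in (c[0] if c is not None else []):
        p=h[int(y)-2:int(y)+3,int(x)-2:int(x)+3].reshape(-1,3).mean(0) if 3<y<380 and 3<x<508 else [0]*3
        if 10<p[0]<22: print(n,round(x),round(y),round(rr),np.round(p))
for n in("scene","side"): blobs(n)
E
```

```text
[0.6317 0.0674 0.3689] [[-0.153  0.979 -0.136]
 [ 0.988  0.151 -0.02 ]
 [ 0.001 -0.138 -0.99 ]] [ 0.7 -0.  -2.8]
scene 144 80 20 [ 17.  43. 120.]
scene 188 82 16 [ 17.  41. 102.]
scene 196 68 17 [17. 42. 94.]
scene 376 76 15 [ 13. 237. 108.]
scene 322 102 10 [ 19. 127. 227.]
scene 172 54 20 [17. 42. 68.]
scene 336 98 10 [ 18. 131. 196.]
scene 10 210 10 [ 11.  12. 194.]
scene 154 56 16 [17. 44. 91.]
side 202 170 12 [ 18. 123. 132.]
side 220 156 11 [ 19. 125. 153.]
side 424 160 19 [ 12.  15. 130.]
side 450 332 17 [ 20.  42. 135.]
side 432 150 16 [12. 14. 96.]
side 478 304 13 [ 16. 116. 143.]
side 458 368 15 [ 19.  42. 102.]
side 172 106 7 [18. 56. 49.]
```

Emit:
{"fn": "step_arm", "kwargs": {"rows": [[-0.003,-0.005,0,0,0,0],[-0.011,-0.016,0,0,0,0],[-0.022,-0.032,0,0,0,0],[-0.035,-0.051,0,0,0,0],[-0.05,-0.072,0,0,0,0]]}}

```text
clock: 14.85
tcp_pos: [0.6006, 0.0225, 0.3672]
orientation: [-1.983, -2.312, 0.162]
contact_force: [-0.2, 0.2, -2.1]
grip_width: 0.021
gripper_force: 99.5
```

Emit:
{"fn": "step_arm", "kwargs": {"rows": [[-0.015,-0.021,0,0,0,0],[-0.03,-0.043,0,0,0,0],[-0.045,-0.064,0,0,0,0],[-0.06,-0.086,0,0,0,0],[-0.075,-0.107,0,0,0,0]]}}

```text
clock: 15.27
tcp_pos: [0.5553, -0.0421, 0.3678]
orientation: [-1.984, -2.312, 0.162]
contact_force: [0.5, 0.8, -2.6]
grip_width: 0.021
gripper_force: 99.4
```

Emit:
{"fn": "step_arm", "kwargs": {"rows": [[-0.015,-0.021,0,0,0,0],[-0.03,-0.043,0,0,0,0],[-0.045,-0.064,0,0,0,0],[-0.06,-0.086,0,0,0,0],[-0.075,-0.107,0,0,0,0]]}}

```text
clock: 15.68
tcp_pos: [0.5101, -0.106, 0.3678]
orientation: [-1.984, -2.312, 0.161]
contact_force: [0.3, 0.1, -1.6]
grip_width: 0.0209
gripper_force: 99.4
```

Emit:
{"fn": "step_arm", "kwargs": {"rows": [[-0.015,-0.021,0,0,0,0],[-0.029,-0.041,-0.003,0,0,0],[-0.04,-0.057,-0.012,0,0,0],[-0.048,-0.069,-0.025,0,0,0],[-0.053,-0.076,-0.04,0,0,0]]}}

```text
clock: 16.1
tcp_pos: [0.4788, -0.1514, 0.3431]
orientation: [-1.985, -2.311, 0.162]
contact_force: [0.2, 0.5, -2.5]
grip_width: 0.0205
gripper_force: 99.4
```

Emit:
{"fn": "step_arm", "kwargs": {"rows": [[0,0,-0.02,0,0,0],[0,0,-0.043,0,0,0],[0,0,-0.067,0,0,0],[0,0,-0.091,0,0,0],[0,0,-0.115,0,0,0]]}}

```text
clock: 16.52
tcp_pos: [0.4797, -0.1489, 0.2727]
orientation: [-1.98, -2.313, 0.161]
contact_force: [0.2, 0.0, -2.1]
grip_width: 0.0208
gripper_force: 99.5
```

Emit:
{"fn": "step_arm", "kwargs": {"rows": [[0,0,-0.024,0.001,-0.007,0],[0,0,-0.047,0.002,-0.014,0],[0,0,-0.07,0.003,-0.021,0],[0,0,-0.092,0.0042,-0.028,0],[0,0,-0.112,0.0052,-0.035,0]]}}

```text
clock: 16.93
tcp_pos: [0.4795, -0.1487, 0.2055]
orientation: [-2.03, -2.372, 0.032]
contact_force: [-0.1, -0.6, -3.5]
grip_width: 0.0207
gripper_force: 99.4
```

Emit:
{"fn": "step_arm", "kwargs": {"rows": [[0,0,-0.02,0.0005,-0.003,0],[0,0,-0.039,0.0009,-0.006,0],[0,0,-0.056,0.0013,-0.009,0],[0,0,-0.069,0.0013,-0.009,0],[0,0,-0.077,0.0013,-0.009,0]]}}

```text
clock: 17.35
tcp_pos: [0.4791, -0.1491, 0.1596]
orientation: [-2.042, -2.385, 0.001]
contact_force: [0.0, 0.4, -2.1]
grip_width: 0.0207
gripper_force: 99.4
```

```bash
cat >> h.py <<'E'
def circ(n,box,pr=14):
    f=eyes.grab_frame(n);x0,y0,x1,y1=box;c=f[y0:y1,x0:x1];c=cv2.resize(c,None,fx=3,fy=3,interpolation=cv2.INTER_CUBIC)
    h=cv2.cvtColor(c,cv2.COLOR_RGB2HSV)
    k=cv2.HoughCircles(cv2.GaussianBlur(h[:,:,1],(5,5),0),cv2.HOUGH_GRADIENT,1,36,param1=80,param2=pr,minRadius=21,maxRadius=50)
    return [(round(x/3+x0,1),round(y/3+y0,1),round(q/3,1),h[int(y),int(x)].tolist()) for x,y,q in (k[0] if k is not None else [])]
def proj(n,p):
    c=eyes.camera_info(n);T=np.linalg.inv(c["extrinsics"])
    rv=cv2.Rodrigues(T[:3,:3])[0]
    return cv2.projectPoints(np.array([p],float),rv,T[:3,3],c["mtx"],np.array([c["k1"],0,0,0.]))[0][0,0]
E
python3 - <<'E'
from h import *
o=r.get_obs();M=R.from_rotvec(o["orientation"]).as_matrix();p=o["tcp_pos"];print(p.round(4),M.round(3),o["contact_force"].round(1))
b=p+M@[0,-.075,.126-.022]   # scoop bowl centre, ball height
print(b)
for n in("scene","side"):
    u,v=proj(n,b);print(n,u,v,circ(n,(max(0,int(u)-45),max(0,int(v)-45),int(u)+45,int(v)+45)))
E
```

```text
[ 0.4791 -0.1491  0.1596] [[-0.154  0.988 -0.002]
 [ 0.988  0.154  0.001]
 [ 0.001 -0.002 -1.   ]] [ 0.   0.4 -2.1]
[ 0.40474377 -0.16055521  0.05571464]
scene 194.63168886850013 180.53552735594803 [(np.float32(223.8), np.float32(153.8), np.float32(14.2), [138, 43, 30]), (np.float32(188.5), np.float32(189.8), np.float32(9.4), [19, 127, 227]), (np.float32(204.2), np.float32(140.2), np.float32(14.2), [110, 23, 33]), (np.float32(208.8), np.float32(152.2), np.float32(9.8), [120, 11, 24]), (np.float32(206.2), np.float32(183.8), np.float32(8.8), [19, 126, 237]), (np.float32(215.5), np.float32(162.8), np.float32(12.4), [105, 35, 29]), (np.float32(216.2), np.float32(142.5), np.float32(11.3), [100, 32, 24]), (np.float32(195.8), np.float32(161.2), np.float32(13.5), [13, 164, 137]), (np.float32(236.8), np.float32(145.2), np.float32(7.5), [13, 167, 188])]
side 327.9697976908708 208.13143972811486 [(np.float32(327.5), np.float32(201.5), np.float32(8.3), [20, 123, 170]), (np.float32(306.5), np.float32(182.5), np.float32(15.0), [17, 22, 104]), (np.float32(312.8), np.float32(207.2), np.float32(13.0), [17, 132, 129]), (np.float32(298.2), np.float32(220.2), np.float32(15.0), [14, 158, 126]), (np.float32(301.5), np.float32(199.8), np.float32(10.0), [16, 22, 128]), (np.float32(302.2), np.float32(167.2), np.float32(10.8), [16, 249, 128]), (np.float32(287.8), np.float32(186.8), np.float32(11.6), [15, 171, 157])]
```

Emit:
{"fn": "step_arm", "kwargs": {"rows": [[0,0,-0.008,0,0,0],[0,0,-0.018,0,0,0],[0,0,-0.028,0,0,0],[0,0,-0.036,0,0,0],[0,0,-0.042,0,0,0]]}}

```text
clock: 17.87
tcp_pos: [0.4795, -0.15, 0.1353]
orientation: [-2.045, -2.385, 0.001]
contact_force: [-0.3, 0.3, -2.1]
grip_width: 0.0206
gripper_force: 99.4
```

Emit:
{"fn": "step_arm", "kwargs": {"rows": [[0,0,-0.003,0,0,0],[0,0,-0.006,0,0,0],[0,0,-0.008,0,0,0],[0,0,-0.008,0,0,0]]}}

```text
clock: 18.2
tcp_pos: [0.4797, -0.15, 0.1311]
orientation: [2.045, 2.385, -0.0]
contact_force: [-0.3, -0.3, -1.6]
grip_width: 0.0207
gripper_force: 99.4
```

Emit:
{"fn": "step_arm", "kwargs": {"rows": [[0,0,-0.002,0,0,0],[0,0,-0.004,0,0,0],[0,0,-0.006,0,0,0],[0,0,-0.006,0,0,0]]}}

```text
clock: 18.53
tcp_pos: [0.48, -0.15, 0.1277]
orientation: [2.044, 2.385, 0.0]
contact_force: [0.4, 0.1, -1.2]
grip_width: 0.0209
gripper_force: 99.5
```

Emit:
{"fn": "step_arm", "kwargs": {"rows": [[0,0,-0.001,0,0,0],[0,0,-0.002,0,0,0],[0,0,-0.003,0,0,0],[0,0,-0.003,0,0,0]]}}

```text
clock: 18.87
tcp_pos: [0.4807, -0.1498, 0.127]
orientation: [2.044, 2.384, 0.001]
contact_force: [0.6, 0.8, 10.4]
grip_width: 0.0208
gripper_force: 101.0
```

Emit:
{"fn": "step_arm", "kwargs": {"rows": [[0,0,0,0,0,0],[0,0,0,0,0,0],[0,0,0,0,0,0]], "squeeze": 20}}

```text
clock: 19.12
tcp_pos: [0.4807, -0.1498, 0.127]
orientation: [2.044, 2.384, 0.001]
contact_force: [1.1, 1.1, 9.7]
grip_width: 0.021
gripper_force: 101.0
```

Emit:
{"fn": "step_arm", "kwargs": {"rows": [[0,0,0,0,0,0],[0,0,0,0,0,0],[0,0,0,0,0,0],[0,0,0,0,0,0],[0,0,0,0,0,0]], "jaw": 0}}

```text
clock: 19.53
tcp_pos: [0.4796, -0.15, 0.1256]
orientation: [-2.045, -2.385, 0.001]
contact_force: [0.2, 0.4, -0.1]
grip_width: 0.08
gripper_force: 0.0
```

Emit:
{"fn": "step_arm", "kwargs": {"rows": [[0,0,0.02,0,0,0],[0,0,0.06,0,0,0],[0,0,0.11,0,0,0],[0,0,0.16,0,0,0],[0,0,0.21,0,0,0]]}}

```text
clock: 19.95
tcp_pos: [0.4795, -0.1497, 0.2539]
orientation: [2.044, 2.386, 0.0]
contact_force: [0.1, 0.3, 0.4]
grip_width: 0.0856
gripper_force: 0.0
```

```bash
python3 - <<'E'
from h import *
for n,z in(("scene",.022),("side",.022)):
    u,v=proj(n,(.406,-.161,.022));print(n,u,v)
    for c in circ(n,(int(u)-40,int(v)-40,int(u)+40,int(v)+40)):
        if c[3][1]>100 and c[3][1]<150:print(c,at(n,c[:2],.022,s=1))
g=eyes.grab_frame("side");h=cv2.cvtColor(g,cv2.COLOR_RGB2HSV)
m=cv2.inRange(h,(25,150,120),(33,255,255));k=cv2.connectedComponentsWithStats(m)
print([(k[2][i].tolist(),k[3][i].round(1)) for i in range(1,k[0]) if k[2][i,4]>60])
print("tab expected side level/tipped",proj("side",(.440,.040,.133)),proj("side",(.4275,.038,.070)))
E
```

```text
scene 196.63221000335437 190.3230719671877
(np.float32(190.5), np.float32(198.5), np.float32(9.0), [19, 128, 225]) [ 0.4164 -0.1836  0.022 ]
(np.float32(207.8), np.float32(192.8), np.float32(8.8), [21, 121, 236]) [ 0.4268 -0.1453  0.022 ]
side 325.75877255865237 217.80121313709694
(np.float32(325.8), np.float32(211.5), np.float32(8.2), [20, 131, 170]) [ 0.414  -0.1809  0.022 ]
(np.float32(309.5), np.float32(216.5), np.float32(15.0), [18, 129, 158]) [ 0.4417 -0.1455  0.022 ]
[([256, 226, 38, 29, 624], array([275.5, 239.7])), ([0, 373, 26, 11, 105], array([ 12.7, 378.6]))]
tab expected side level/tipped [274.97594756 237.7355071 ] [280.16047092 260.28979019]
```

Both balls lie in the standing scoop, but the tub was dragged back up as the scoop came out. I'll press the tab down again.

Emit:
{"fn": "step_arm", "kwargs": {"rows": [[-0.01,0.04,0,0,0,0],[-0.02,0.09,0,0,0,0],[-0.032,0.14,0,0,0,0],[-0.044,0.19,0,0,0,0],[-0.055,0.24,0,0,0,0]], "jaw": 1}}

```text
clock: 20.52
tcp_pos: [0.4453, -0.0048, 0.251]
orientation: [-2.044, -2.384, 0.002]
contact_force: [0.8, -0.4, -0.9]
grip_width: 0.0255
gripper_force: 0.0
```

Emit:
{"fn": "step_arm", "kwargs": {"rows": [[-0.01,0.04,-0.02,0,0,0],[-0.018,0.075,-0.05,0,0,0],[-0.018,0.075,-0.09,0,0,0],[-0.018,0.075,-0.13,0,0,0],[-0.018,0.075,-0.155,0,0,0]]}}

```text
clock: 20.93
tcp_pos: [0.434, 0.0392, 0.1563]
orientation: [-2.041, -2.385, 0.004]
contact_force: [0.1, 0.4, -0.1]
grip_width: 0.0002
gripper_force: 0.0
```

Emit:
{"fn": "step_arm", "kwargs": {"rows": [[-0.001,0,-0.012,0,0,0],[-0.003,0,-0.024,0,0,0],[-0.006,-0.001,-0.036,0,0,0],[-0.009,-0.001,-0.048,0,0,0],[-0.012,-0.002,-0.06,0,0,0]]}}

```text
clock: 21.35
tcp_pos: [0.4273, 0.0378, 0.1226]
orientation: [-2.044, -2.384, 0.004]
contact_force: [-6.1, 1.4, 5.3]
grip_width: -0.0001
gripper_force: 2.9
```

Emit:
{"fn": "step_arm", "kwargs": {"rows": [[-0.001,0,-0.01,0,0,0],[-0.003,0,-0.021,0,0,0],[-0.005,-0.001,-0.032,0,0,0],[-0.007,-0.001,-0.041,0,0,0],[-0.008,-0.001,-0.05,0,0,0]]}}

```text
clock: 21.77
tcp_pos: [0.4232, 0.0371, 0.0926]
orientation: [-2.045, -2.385, 0.002]
contact_force: [-5.1, -0.2, 4.1]
grip_width: 0.0001
gripper_force: 2.5
```

Emit:
{"fn": "step_arm", "kwargs": {"rows": [[0,0,-0.004,0,0,0],[0,0,-0.007,0,0,0],[0,0,-0.01,0,0,0],[0,0,-0.01,0,0,0]]}}

```text
clock: 22.1
tcp_pos: [0.4233, 0.037, 0.0864]
orientation: [-2.044, -2.385, 0.002]
contact_force: [-2.9, -1.0, 1.9]
grip_width: 0.0002
gripper_force: 1.3
```

Emit:
{"fn": "step_arm", "kwargs": {"rows": [[0,0,-0.001,0,0,0],[0,0,-0.002,0,0,0],[0,0,-0.002,0,0,0]]}}

```text
clock: 22.35
tcp_pos: [0.4237, 0.037, 0.0859]
orientation: [2.045, 2.385, -0.002]
contact_force: [-7.0, -0.6, 9.8]
grip_width: -0.0001
gripper_force: 5.7
```

Emit:
{"fn": "step_arm", "kwargs": {"rows": [[0,0,-0.001,0,0,0],[0,0,-0.002,0,0,0],[0,0,-0.002,0,0,0]]}}

```text
clock: 22.6
tcp_pos: [0.4239, 0.037, 0.0855]
orientation: [2.044, 2.384, -0.003]
contact_force: [-10.5, -0.7, 22.2]
grip_width: 0.0002
gripper_force: 12.6
```

Emit:
{"fn": "step_arm", "kwargs": {"rows": [[0,0,0.01,0,0,0],[0,0,0.04,0,0,0],[0,0,0.09,0,0,0],[0,0,0.15,0,0,0],[0,0,0.21,0,0,0]]}}

```text
clock: 23.02
tcp_pos: [0.4247, 0.0375, 0.2122]
orientation: [2.044, 2.385, 0.003]
contact_force: [1.8, -0.5, -0.6]
grip_width: -0.0
gripper_force: 0.0
```

```bash
python3 - <<'E'
from h import *
for n in("scene","side"):
    u,v=proj(n,(.42,-.164,.022))
    for c in circ(n,(int(u)-40,int(v)-40,int(u)+40,int(v)+40)):
        if c[3][1]>100 and c[3][1]<150:print(n,c,at(n,c[:2],.022,s=1))
g=eyes.grab_frame("side");h=cv2.cvtColor(g,cv2.COLOR_RGB2HSV)
m=cv2.inRange(h,(25,150,120),(33,255,255));k=cv2.connectedComponentsWithStats(m)
print([(k[2][i].tolist(),k[3][i].round(1)) for i in range(1,k[0]) if k[2][i,4]>60],r.get_obs()["clock"])
E
```

```text
scene (np.float32(190.2), np.float32(197.8), np.float32(8.7), [18, 129, 225]) [ 0.4144 -0.1831  0.022 ]
scene (np.float32(208.2), np.float32(192.8), np.float32(8.7), [18, 130, 221]) [ 0.4273 -0.1446  0.022 ]
side (np.float32(326.2), np.float32(211.5), np.float32(8.3), [19, 129, 156]) [ 0.4132 -0.1814  0.022 ]
side (np.float32(315.8), np.float32(219.5), np.float32(8.3), [20, 135, 157]) [ 0.4245 -0.1439  0.022 ]
side (np.float32(291.5), np.float32(174.5), np.float32(9.0), [7, 109, 42]) [ 0.55   -0.2673  0.022 ]
[([263, 246, 33, 32, 582], array([279.9, 261.6])), ([0, 360, 41, 24, 215], array([ 18.9, 375.4]))] 23.1667
```

Tub is down again (tab at 280,262, as expected for fully tipped). The balls rest in the scoop and the gripper is clear.

```bash
python3 -c "
from bench import r
print(r.hand_in())"
```

```text
the job is handed in; nothing more can be done
None
```

I tipped the tub fully down, scooped both balls out of the corner and stood the scoop on the bench with both in it, then let go; lifting the scoop dragged the tub back up to about level, so I pressed it fully down again before handing in at 23 s, with no verdict returned.

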